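Touch-band check of a returned speaker

TASK

Start the test by pressing the green button on the grey test box fully down and letting it come up again. Then check the touch band of the silver speaker: with your fingertips together and resting lightly on the band, stroke along its curve from the smallest dot to the largest, passing centrally over every dot in order, and lift off. Leave the speaker sitting in its cradle, do not press hard on it or lift it, and do not disturb the other things on the counter.

Things in the scene. Friction and masses are not known exactly. Their poses are not given: they have to be found in the camera images.
- button (a joint): large green round push button, 56 mm diameter, on top of the grey test box; metres pressed, 0 = released, 0.008 = fully down; springy, about 5 N fully down; axis vertical
- button_top (a point): centre of the upper face of the green button; moves down with it
- tester: grey test box, 130 x 150 mm, 60 high, fixed to the counter, green button and small clear lamp on top; origin centre of its underside, z up. The lamp stands about 18 mm above the top beside the button
- cradle: round grey foot of the sprung test cradle, 196 mm diameter, fixed to the counter; origin centre of its underside. It carries a round sprung platform with a low rim on which the speaker sits, speaker underside 58 mm above the counter
- platform (a joint): metres the sprung platform (and the speaker on it) is pushed straight down; 0 = up, 0.012 = at the bottom stop. It starts to give at about 1.5 N and gives 1 mm for each further 0.4 N (about 6 N at the stop)
- speaker: silver round wireless speaker, 170 mm diameter, 60 high, 0.6 kg, loose, standing in the cradle; origin centre of its underside, z up. Its flat top lies 118 mm above the counter when the platform is up
- band: black C-shaped touch band raised 3 mm above the speaker top (its upper face is 121 mm above the counter when the platform is up): centre-line radius 60 mm about the speaker axis, 26 mm wide, spanning about 230 degrees; five white dots of growing size on it. Origin on the speaker axis at the speaker top
- dot1 (a point): centre of dot 1 of 5 on the upper face of the touch band, 7 mm diameter (the smallest, first). The dots follow each other clockwise seen from above, 50 degrees (51 mm) apart, along the 60 mm radius arc
- dot2 (a point): centre of dot 2 of 5 on the upper face of the touch band, 11 mm diameter
- dot3 (a point): centre of dot 3 of 5 on the upper face of the touch band, 15 mm diameter
- dot4 (a point): centre of dot 4 of 5 on the upper face of the touch band, 19 mm diameter
- dot5 (a point): centre of dot 5 of 5 on the upper face of the touch band, 23 mm diameter (the largest, last)
- timer: yellow plastic kitchen timer, 62 x 62 mm, 40 high (sizes in mm); loose, to be left alone; origin centre of its underside
- plug: matte white round smart plug, 54 diameter, 36 high, two pins 16 long pointing up (sizes in mm); loose, to be left alone; origin centre of its underside
- flashlight: black rubber-gripped flashlight lying down, 140 long, 36 thick; body x runs along it (sizes in mm); loose, to be left alone; origin centre of its underside
- remote: flat black remote control, 45 x 150 x 18 (sizes in mm); loose, to be left alone; origin centre of its underside
- case: white earbud case, 60 x 48 x 26 (sizes in mm); loose, to be left alone; origin centre of its underside
- tape: cardboard tape core standing on end, 90 diameter, 48 high (sizes in mm); loose, to be left alone; origin centre of its underside
- charger: black charger cube, 55 x 55 x 30 (sizes in mm); loose, to be left alone; origin centre of its underside
Things that resemble listed ones, but are neither listed nor needed, are in the scene too. What is shaped like the tester but orange or yellow is not meant.

How it is judged (in metres and radians):
On the way, in this order (a step that is already met when the one before it is completed fails the run):
1. the green button is pressed fully down (6 mm or more) (value of joint button above 0.006 m), for 0.05 s.
2. the fingertips touch the band with their middle within 14 mm of dot 1, the button up again (horizontal distance between the grasp point and dot1 below 0.014 m and contact force between the fingers and band above 0.2 N and value of joint button below 0.002 m), for 0.05 s.
3. the fingertips touch the band on the way from dot 1 to dot 2 (contact force between the fingers and band above 0.2 N and horizontal distance between the grasp point and dot1 between 0.014 and 0.036 m and horizontal distance between the grasp point and dot2 between 0.014 and 0.036 m), for 0.05 s.
4. the fingertips touch the band with their middle within 14 mm of dot 2 (horizontal distance between the grasp point and dot2 below 0.014 m and contact force between the fingers and band above 0.2 N), for 0.05 s.
5. the fingertips touch the band on the way from dot 2 to dot 3 (contact force between the fingers and band above 0.2 N and horizontal distance between the grasp point and dot2 between 0.014 and 0.036 m and horizontal distance between the grasp point and dot3 between 0.014 and 0.036 m), for 0.05 s.
6. the fingertips touch the band with their middle within 14 mm of dot 3 (horizontal distance between the grasp point and dot3 below 0.014 m and contact force between the fingers and band above 0.2 N), for 0.05 s.
7. the fingertips touch the band on the way from dot 3 to dot 4 (contact force between the fingers and band above 0.2 N and horizontal distance between the grasp point and dot3 between 0.014 and 0.036 m and horizontal distance between the grasp point and dot4 between 0.014 and 0.036 m), for 0.05 s.
8. the fingertips touch the band with their middle within 14 mm of dot 4 (horizontal distance between the grasp point and dot4 below 0.014 m and contact force between the fingers and band above 0.2 N), for 0.05 s.
9. the fingertips touch the band on the way from dot 4 to dot 5 (contact force between the fingers and band above 0.2 N and horizontal distance between the grasp point and dot4 between 0.014 and 0.036 m and horizontal distance between the grasp point and dot5 between 0.014 and 0.036 m), for 0.05 s.
10. the fingertips touch the band with their middle within 14 mm of dot 5 (horizontal distance between the grasp point and dot5 below 0.014 m and contact force between the fingers and band above 0.2 N), for 0.05 s.
At the end, for the whole second after the job is handed in: The button and the platform are up again (within 2 mm), the speaker sits level and at rest in its cradle (centre within 8 mm of the cradle axis, height within 3 mm) (value of joint each of button, platform below 0.002 m and horizontal distance between speaker and cradle below 0.008 m and z of speaker in the frame of cradle between 0.055 and 0.061 m and angle between speaker's own z axis and vertical below 0.04 rad and linear speed of speaker below 0.02 m/s); the robot touches nothing.
It fails at once if the speaker is pressed hard (over 15 N) (contact force between the fingers and speaker above 15 N).
It fails at once if the speaker is lifted from its cradle (over 6 mm) (z of speaker in the frame of cradle above 0.064 m).
It fails at once if another thing on the counter is moved over 15 mm (distance of any of timer, plug, flashlight, remote, case, tape, charger from where it was at the start of the episode above 0.015 m).
It also fails if it takes over 51 s, if anything falls off the work surface, if the arm or the gripper's body presses on something with over 40 N, if the wrist force passes 120 N, or if a joint passes its speed limit or range.

ROBOT

A 7-joint arm with a two-finger parallel gripper is mounted at the origin on the work surface. World frame = base frame: x ahead of the robot, y to its left, z up, the work surface at z = 0. Lengths are in m, angles in degrees, forces in N, time in s.
With the tool pointing down it reaches from about 0.425 to 0.875 m from the base axis. Payload 4.7 kg.
Tool frame: the origin (TCP) lies at the very end of the fingers, on their centre line; the grasp point (between the pads) lies 19 mm behind it; z points along the fingers, y is the direction in which the jaws open and shut (so a half turn about z gives the same grasp; the last joint's range is limited). The gripper opens to 87 mm and grips with 3 to 60 N. Pads are 19 mm wide; open, the fingers measure 117 mm over their backs; the gripper's body (75 mm by 190 mm) begins 51 mm behind the grasp point.
Start: joints at [-76.14, 18.392, -4.016, 83.108, 1.295, 78.541, -3.26], TCP at [0.147, 0.633, 0.223] pointing down, gripper open.
Joint ranges: [-163.93, 163.93], [-17.29, 119.83], [-79.2, 71.16], [3.27, 140.29], [-89.18, 269.18], [5.43, 117.66], [-154.24, 154.24]. Speed limits (degrees/s): [147.25, 147.25, 180, 180, 180, 180, 180].

INTERFACE

Orientations are given as [roll, pitch, yaw] about the fixed x, y, z axes, in that order (R = Rz(yaw) Ry(pitch) Rx(roll)).
In Python, from cell import env gives the robot as it stands.
- The arm moves only by the tool servo_tool, never from a script. Its argument "increments" is a list that holds one entry, the list of rows, each a list of 7 numbers: the shift along the tool's x, y, z in m, then the turn, a rotation vector about the tool's x, y, z in degrees, then the opening, from -1 (shut) to 1 (fully open). In form: [[[dx, dy, dz, rx, ry, rz, fingers], ...]]. A call has 1 to 20 rows; each row is the pose to reach, as a shift and turn from the pose commanded when the call began, along the tool's axes at that moment; what a row does not reach only later rows make up. A row lasts 1/10 s, in which the tool goes at most 50 mm and 8.59 degrees, less where a joint would pass 70% of its speed; a pose out of reach is approached as far as the arm can. A call with a gripper value outside its range is refused whole. The fingers move at their own pace and stop on an object; "squeeze" is the grip in N (left out, the last holds). Time passes only in rows, so rows that repeat a pose let the fingers close. It gives the time, the measured TCP pose, the force and the opening at its end, in the units of the state.
- env.get_obs(): the state, without advancing time (a new reading comes with each control period).
- env.read_camera(name): name is "scene" or "side" or "wrist"; returns a dict with "frame" (384x512x3 uint8, blue, green, red), "intrinsics" (3x3 intrinsics, pixels), "D" ([k1, k2, p1, p2, k3] as OpenCV has them; the pictures are not rectified), "rvec" (rotation vector, rad) and "tvec" (3), from world to camera coordinates, as OpenCV has them. Camera axes: x right, y down, z forward; pixel columns grow to the right and rows downward; lengths in m; the calibration is good to about 2 mm. A picture is of the moment at which its call begins. There is no depth.
- env.sign_off(): hands the job in, once; it reports no verdict.
The state is a dict: "time_s": time; "qpos": joint angles; "joint_velocities": joint speeds; "effort": joint torques, N m; "tool_pos": TCP position; "tool_rot": TCP orientation; "force": force on the tool from outside, world axes, zero at the start; "wrist_torque": the same for the moment, N m; "grip_width": finger opening in m.
Only numpy, scipy, OpenCV 4.12 (cv2) and the standard library are available. Lean on these libraries where they do the work, as an engineer would, in place of code of your own. Each camera call takes 0.05 s, during which the arm holds its last target.

## Working session

There is one attempt and no reset: what is moved stays moved. The work goes in short steps, Python scripts to look and compute and a tool call to move; the robot and the scene stay as the last step left them, time stands still between calls to the robot, and variables do not carry over. Pictures are saved under pics/ and viewed, and the job is handed in when it is done.

Besides the shell and the picture viewer there is one more tool, called by a JSON object that holds its "api" and its "payload", one argument or row to a line. servo_tool: Moves the arm, as the interface text tells. Its arguments: {"type":"object","properties":{"increments":{"type":"array","items":{"type":"array","items":{"type":"array","items":{"type":"number"}}}},"squeeze":{"type":"number"}},"required":["increments"]}

```bash
mkdir -p pics; ls
cat > h.py <<'E'
import numpy as np, cv2
from cell import env
def grab(n):
    c=env.read_camera(n); return c
def ray(c,px,z):
    K=np.array(c["intrinsics"],float);D=np.array(c["D"],float)
    R,_=cv2.Rodrigues(np.array(c["rvec"],float));t=np.array(c["tvec"],float).ravel()
    u=cv2.undistortPoints(np.array(px,float).reshape(-1,1,2),K,D).reshape(-1,2)
    d=np.c_[u,np.ones(len(u))]@R; o=-R.T@t
    return o+d*((z-o[2])/d[:,2])[:,None]
def proj(c,P):
    return cv2.projectPoints(np.array(P,float).reshape(-1,1,3),np.array(c["rvec"],float),np.array(c["tvec"],float),np.array(c["intrinsics"],float),np.array(c["D"],float))[0].reshape(-1,2)
E
python3 - <<'E'
from h import *
import pickle
for n in ["scene","side","wrist"]:
    c=grab(n); cv2.imwrite(f"pics/{n}0.png",c["frame"]); pickle.dump(c,open(n+"0.pkl","wb"))
o=env.get_obs(); print({k:np.round(v,3) for k,v in o.items()})
E
```

```text
pics
{'time_s': np.float64(0.15), 'qpos': array([-76.141,  18.429,  -4.013,  83.16 ,   1.296,  78.541,  -3.26 ]), 'joint_velocities': array([ 0.008, -0.056,  0.11 , -0.296, -0.063, -0.031, -0.05 ]), 'effort': array([-0.0000e+00, -4.9180e+01, -4.0500e-01, -3.1288e+01, -6.4000e-02,
        4.1000e-02,  0.0000e+00]), 'tool_pos': array([0.147, 0.633, 0.222]), 'tool_rot': array([-1.79916e+02,  6.00000e-03,  1.66949e+02]), 'force': array([-0.607,  0.262,  0.046]), 'wrist_torque': array([-0.074, -0.001,  0.019]), 'grip_width': np.float64(0.087)}
```

View pics/scene0.png

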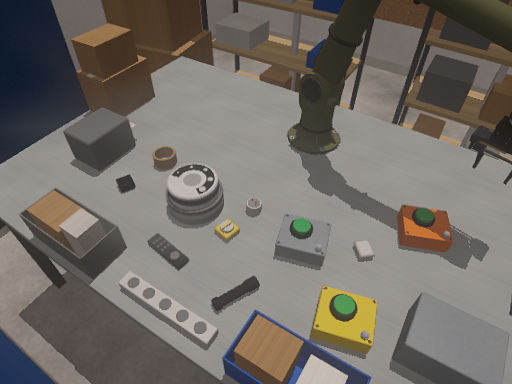

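View pics/side0.png

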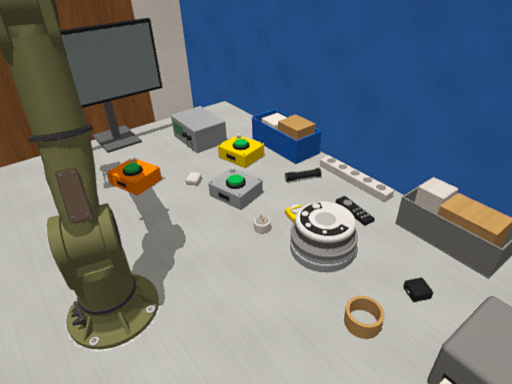

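View pics/wrist0.png

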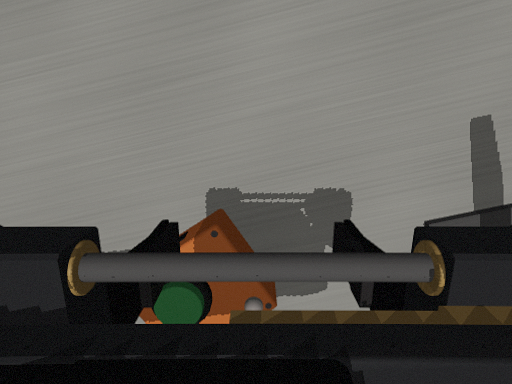

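The scene camera shows three green buttons: the grey box at (302,226), the orange box at (424,216) and the yellow box at (344,305). By the description I choose the grey one. The white strip with dots at (167,307) could pass for the band, but the silver speaker is at (193,183). Next are close crops of both choices.

Run:
```python
import cv2,numpy as np
a=cv2.imread("pics/scene0.png");b=cv2.imread("pics/side0.png")
f=lambda i,x,y,w,h:cv2.resize(i[y:y+h,x:x+w],(400,300),interpolation=cv2.INTER_CUBIC)
cv2.imwrite("pics/crop0.png",np.vstack([np.hstack([f(a,153,155,80,60),f(b,284,192,88,66)]),np.hstack([f(a,260,205,80,60),f(b,196,160,80,60)])]))
```

```text
(no output)
```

View pics/crop0.png

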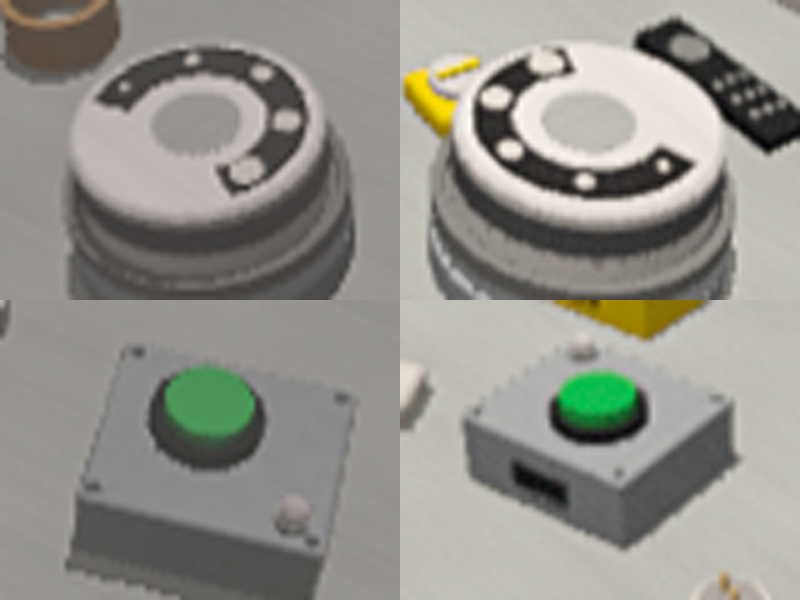

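The crop confirms it. The top pictures show the speaker with its band, dot 1 at scene (178,172) and side (342,228), dot 5 at scene (202,189) and side (316,206). The bottom pictures show the grey box's button at scene (302,226) with the lamp to the lower right. Now I measure both views.

```bash
cat > m.py <<'E'
from h import *
import pickle
from scipy.optimize import least_squares
guess={"scene":[(178,172.4),(191.4,167),(205.4,169.6),(210.2,179),(202.4,189)],"side":[(341.9,227.9),(324.9,231.8),(308.2,224.8),(305.1,213.3),(316.1,205.6)]}
cs={n:pickle.load(open(n+"0.pkl","rb")) for n in guess}
allp=[]
for n,g in guess.items():
    c=cs[n];gray=cv2.cvtColor(c["frame"],cv2.COLOR_BGR2GRAY)
    S=8;big=cv2.resize(gray,None,fx=S,fy=S,interpolation=cv2.INTER_CUBIC)
    out=[]
    for i,(x,y) in enumerate(g):
        r=2.2+0.75*i   # local weighted centroid
        X,Y=x,y
        for _ in range(5):
            m=np.zeros_like(big);cv2.circle(m,(int((X+.5)*S),int((Y+.5)*S)),int(r*S),255,-1)
            loc=big[m>0];t=(float(loc.min())+float(loc.max()))/2
            b=((big>t)&(m>0)).astype(np.uint8);k,lab,st,ce=cv2.connectedComponentsWithStats(b)
            j=1+np.argmax(st[1:,4]);X,Y=(ce[j]+.5)/S-.5
        out.append((X,Y))
    P=ray(c,out,0.121);print(n,np.round(out,1).tolist(),"\n",np.round(P[:,:2],4).tolist());allp.append(P)
    print(" spacings",np.round(np.linalg.norm(np.diff(P[:,:2],axis=0),axis=1),4))
    def f(p):
        a=p[2]-np.radians(50)*np.arange(5);return (np.c_[p[0]+.06*np.cos(a),p[1]+.06*np.sin(a)]-P[:,:2]).ravel()
    m0=P[:,:2].mean(0);s=min((least_squares(f,[*m0,a]) for a in np.arange(0,6.3,1)),key=lambda s:s.cost)
    print(" fit",np.round(s.x[:2],4),np.degrees(s.x[2])%360,np.round(s.fun.reshape(-1,2)*1e3,1).tolist())
# button
o=[]
for n,b in {"scene":(302,226),"side":(236,182)}.items():
    c=cs[n];h=cv2.cvtColor(c["frame"],cv2.COLOR_BGR2HSV);m=cv2.inRange(h,(45,110,60),(80,255,255))
    k,lab,st,ce=cv2.connectedComponentsWithStats(m)
    j=1+np.argmin(np.linalg.norm(ce[1:]-b,axis=1));print(n,st[j],ce[j])
    # only top face: brighter
    v=h[...,2];vals=v[lab==j];print(" V pct",np.percentile(vals,[5,25,50,75,95]))
    for z in(.075,.08,.085):print(z,np.round(ray(c,[ce[j]],z)[0],4))
E
python3 m.py
```

```text
scene [[177.4, 171.9], [191.0, 166.4], [204.9, 169.1], [209.8, 178.6], [200.4, 186.2]] 
 [[0.5741, -0.244], [0.5283, -0.223], [0.5134, -0.1746], [0.5415, -0.1326], [0.5861, -0.1367]]
 spacings [0.0504 0.0507 0.0505 0.0448]
 fit [ 0.5717 -0.1858] 270.97067481782176 [[-1.5, -1.8], [-1.9, -2.1], [-1.1, -1.8], [-0.7, -1.8], [5.1, 7.6]]
side [[341.5, 228.0], [324.2, 231.3], [307.8, 224.4], [304.6, 213.0], [315.6, 203.6]] 
 [[0.5759, -0.2406], [0.5293, -0.2205], [0.5149, -0.1715], [0.5429, -0.1292], [0.5991, -0.1175]]
 spacings [0.0507 0.0511 0.0508 0.0574]
 fit [ 0.5754 -0.1794] 271.3173327337183 [[0.9, 1.3], [1.0, 1.5], [1.2, 1.2], [1.3, 1.1], [-4.4, -5.1]]
scene [293 219  18  13 187] [301.52941176 225.03743316]
 V pct [131.9 148.  149.  150.  152. ]
0.075 [0.5176 0.1973 0.075 ]
0.08 [0.5214 0.1987 0.08  ]
0.085 [0.5253 0.2001 0.085 ]
side [227 175  17  11 145] [235.05517241 179.71034483]
 V pct [ 78. 125. 189. 190. 192.]
0.075 [0.5232 0.2014 0.075 ]
0.08 [0.5191 0.1951 0.08  ]
0.085 [0.5151 0.1887 0.085 ]
```

```bash
cat >> m.py <<'E'
print("---refit 4 dots")
for P in allp:
    def f(p):
        a=p[2]-np.radians(50)*np.arange(4);return (np.c_[p[0]+.06*np.cos(a),p[1]+.06*np.sin(a)]-P[:4,:2]).ravel()
    m0=P[:,:2].mean(0);s=min((least_squares(f,[*m0,a]) for a in np.arange(0,6.3,1)),key=lambda s:s.cost)
    print(np.round(s.x[:2],4),np.degrees(s.x[2])%360,np.abs(s.fun).max())
E
python3 m.py|tail -3
```

```text
---refit 4 dots
[ 0.5729 -0.1837] 271.36673997285016 0.00043963716223005544
[ 0.5743 -0.1805] 271.48863923819295 0.00022094583481219177
```

{"api": "servo_tool", "payload": {
  "increments": [
    [[-0.033, -0.0243, 0, 0, 0, 5.5, -1], [-0.066, -0.0486, 0, 0, 0, 11, -1], [-0.099, -0.0729, 0, 0, 0, 16.5, -1], [-0.132, -0.0972, 0, 0, 0, 22, -1], [-0.165, -0.1215, 0, 0, 0, 27.5, -1], [-0.198, -0.1458, 0, 0, 0, 33, -1], [-0.231, -0.1701, 0, 0, 0, 38.5, -1], [-0.264, -0.1944, 0, 0, 0, 44, -1], [-0.297, -0.2187, 0, 0, 0, 49.5, -1], [-0.33, -0.243, 0, 0, 0, 55, -1], [-0.363, -0.2673, 0, 0, 0, 60.5, -1], [-0.396, -0.2916, 0, 0, 0, 66, -1], [-0.429, -0.3159, 0, 0, 0, 71.5, -1], [-0.462, -0.34, 0, 0, 0, 77, -1], [-0.462, -0.34, 0, 0, 0, 77, -1], [-0.462, -0.34, 0, 0, 0, 77, -1]]
  ],
  "squeeze": 10
}}

```text
time_s: 1.75
tool_pos: [0.5203, 0.1968, 0.2223]
tool_rot: [-180.0, 0.0, 89.8]
force: [-0.0, 1.1, 0.1]
grip_width: 0.0008
```

Run:
```python
from h import *
import pickle
ims=[]
for n in ["wrist","scene"]:
    c=grab(n);pickle.dump(c,open(n+"1.pkl","wb"))
    ims.append(c["frame"])
    print(n,np.round(proj(c,[(.520,.197,.079),(.520,.197,.222)]),1).tolist())
cv2.imwrite("pics/b1.png",cv2.resize(np.hstack(ims),(800,300)))
print(env.get_obs()["qpos"].round(1))
```

```text
wrist [[256.2, 178.1], [256.4, 236.5]]
scene [[301.2, 224.7], [306.7, 192.3]]
[-45.9   7.   24.3  97.6  -3.   76.1 -21. ]
```

View pics/b1.png

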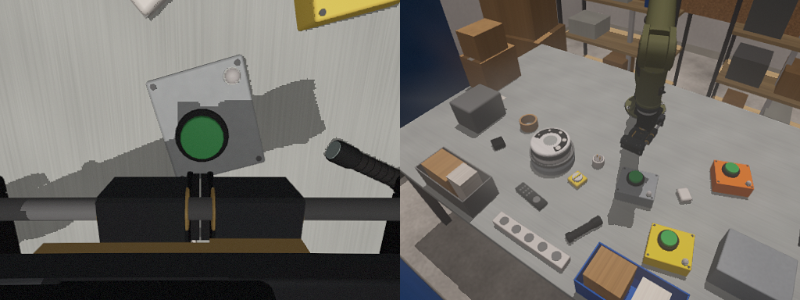

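The wrist view shows the green button at about (259,177), against a predicted (256,178), so the measurement holds to about 2 mm. Pressing now.

{"api": "servo_tool", "payload": {
  "increments": [
    [[0, 0, 0.035, 0, 0, 0, -1], [0, 0, 0.07, 0, 0, 0, -1], [0, 0, 0.105, 0, 0, 0, -1], [0, 0, 0.13, 0, 0, 0, -1], [0, 0, 0.136, 0, 0, 0, -1], [0, 0, 0.141, 0, 0, 0, -1], [0, 0, 0.144, 0, 0, 0, -1], [0, 0, 0.147, 0, 0, 0, -1], [0, 0, 0.149, 0, 0, 0, -1], [0, 0, 0.149, 0, 0, 0, -1]]
  ]
}}

```text
time_s: 2.85
tool_pos: [0.5209, 0.1989, 0.0763]
tool_rot: [179.9, -0.2, 90.0]
force: [-4.9, -0.4, 13.4]
grip_width: 0.0005
```

Run:
```python
from h import *
f=lambda i,x,y,w,h:cv2.resize(i[y:y+h,x:x+w],(400,300),interpolation=cv2.INTER_CUBIC)
a=grab("scene");b=grab("side");w=grab("wrist")
cv2.imwrite("pics/p1.png",np.hstack([f(a["frame"],260,195,80,60),f(b["frame"],196,150,80,60)]))
cv2.imwrite("pics/p1w.png",w["frame"])
o=env.get_obs();print(o["tool_pos"],o["force"],o["wrist_torque"])
```

```text
[0.52083131 0.19894093 0.07632352] [-5.67676156  0.78500799 13.27082587] [-0.11776304  1.31083614 -0.00533917]
```

View pics/p1.png

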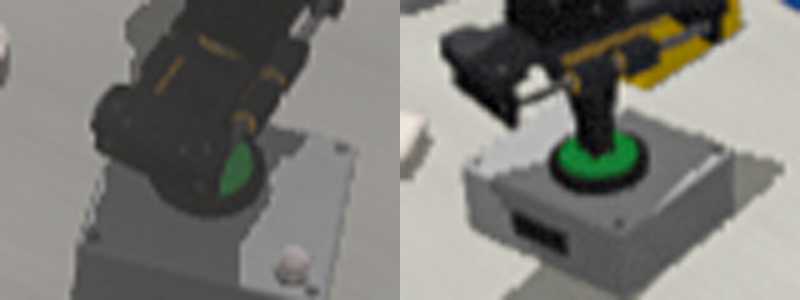

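View pics/p1w.png

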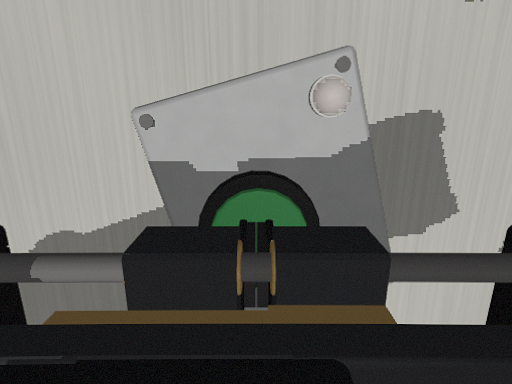

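The side view shows the button sunk flush with its collar at about (596,155), with the fingers on it. At 13 N it should already be bottomed out. I'll push slightly more to confirm that z no longer yields, then retreat.

{"api": "servo_tool", "payload": {
  "increments": [
    [[0, 0, 0.001, 0, 0, 0, -1], [0, 0, 0.0015, 0, 0, 0, -1], [0, 0, 0.0015, 0, 0, 0, -1]]
  ]
}}

```text
time_s: 3.3
tool_pos: [0.5209, 0.199, 0.0762]
tool_rot: [179.9, -0.2, 90.0]
force: [-8.9, -1.6, 20.6]
grip_width: 0.0008
```

Run:
```python
from h import *
o=env.get_obs();print(o["tool_pos"],o["force"])
```

```text
[0.52090289 0.19896275 0.07617179] [-8.89874303 -1.61631768 20.57782146]
```

{"api": "servo_tool", "payload": {
  "increments": [
    [[0, 0, -0.006, 0, 0, 0, -1], [0, 0, -0.01, 0, 0, 0, -1], [0, 0, -0.01, 0, 0, 0, -1]]
  ]
}}

```text
time_s: 3.6
tool_pos: [0.5214, 0.1982, 0.0833]
tool_rot: [179.8, -0.1, 90.0]
force: [1.2, 1.2, 0.6]
grip_width: 0.0003
```

Run:
```python
from h import *
o=env.get_obs();print(o["tool_pos"],o["force"])
f=lambda i,x,y,w,h:cv2.resize(i[y:y+h,x:x+w],(400,300),interpolation=cv2.INTER_CUBIC)
a=grab("scene");b=grab("side")
cv2.imwrite("pics/p2.png",np.hstack([f(a["frame"],260,195,80,60),f(b["frame"],196,150,80,60)]))
```

```text
[0.52139372 0.19824969 0.0833223 ] [1.22462362 1.17072239 0.63342986]
```

View pics/p2.png

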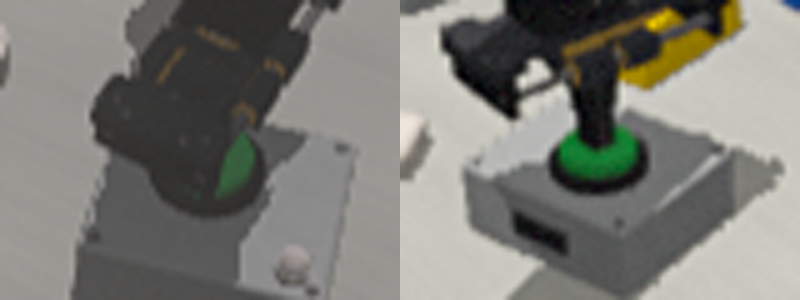

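The z value didn't give between 13 and 20 N, so the button was fully down. It now stands up again, with its green side visible at (597,160) in the crop, and its top is at about 0.084. Next I hover near the speaker and check the dots with the wrist camera.

{"api": "servo_tool", "payload": {
  "increments": [
    [[0, 0, -0.04, 0, 0, 0, -1], [0, 0, -0.085, 0, 0, 0, -1], [-0.035, 0, -0.13, 0, 0, 0, -1], [-0.075, -0.01, -0.16, 0, 0, 0, -1], [-0.12, -0.02, -0.187, 0, 0, 0, -1], [-0.165, -0.031, -0.187, 0, 0, 0, -1], [-0.21, -0.031, -0.187, 0, 0, 0, -1], [-0.255, -0.031, -0.187, 0, 0, 0, -1], [-0.3, -0.031, -0.187, 0, 0, 0, -1], [-0.34, -0.031, -0.187, 0, 0, 0, -1], [-0.365, -0.031, -0.187, 0, 0, 0, -1], [-0.378, -0.031, -0.187, 0, 0, 0, -1], [-0.378, -0.031, -0.187, 0, 0, 0, -1], [-0.378, -0.031, -0.187, 0, 0, 0, -1]]
  ]
}}

```text
time_s: 5.1
tool_pos: [0.4885, -0.1798, 0.2684]
tool_rot: [-179.9, -0.0, 89.9]
force: [-0.3, 0.3, -0.4]
grip_width: 0.0005
```

Run:
```python
from h import *
import pickle
c=grab("wrist");pickle.dump(c,open("wrist2.pkl","wb"))
a=np.radians(271.43-50*np.arange(5));P=np.c_[.5736+.06*np.cos(a),-.1821+.06*np.sin(a),0*a+.121]
print(np.round(P,4).tolist());p=proj(c,P);print(np.round(p,1).tolist())
im=c["frame"].copy()
for q in p: cv2.drawMarker(im,tuple(int(v) for v in q),(0,0,255),0,8)
cv2.imwrite("pics/w2.png",im)
```

```text
[[0.5751, -0.2421, 0.121], [0.5286, -0.2218, 0.121], [0.5143, -0.1732, 0.121], [0.5423, -0.1309, 0.121], [0.5927, -0.1252, 0.121]]
[[336.9, 233.5], [294.4, 215.9], [281.8, 171.0], [311.2, 128.9], [363.2, 122.8]]
```

View pics/w2.png

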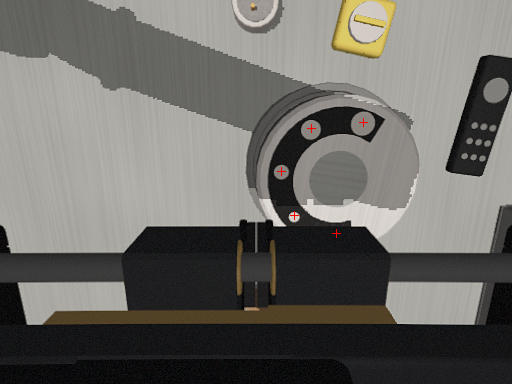

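The predicted dots (red crosses) land on dots 2 to 5 at (294,216), (282,171), (311,129) and (363,123), within about 1 px. Dot 1 is hidden by the gripper. Going above dot 1.

{"api": "servo_tool", "payload": {
  "increments": [
    [[-0.02, 0.029, 0, 0, 0, 0, -1], [-0.04, 0.058, 0.03, 0, 0, 0, -1], [-0.0623, 0.0866, 0.065, 0, 0, 0, -1], [-0.0623, 0.0866, 0.1, 0, 0, 0, -1], [-0.0623, 0.0866, 0.125, 0, 0, 0, -1], [-0.0623, 0.0866, 0.133, 0, 0, 0, -1], [-0.0623, 0.0866, 0.133, 0, 0, 0, -1], [-0.0623, 0.0866, 0.133, 0, 0, 0, -1]]
  ]
}}

```text
time_s: 5.95
tool_pos: [0.5763, -0.2422, 0.1376]
tool_rot: [179.9, 0.0, 90.0]
force: [0.3, 0.2, 0.9]
grip_width: 0.0005
```

Run:
```python
from h import *
o=env.get_obs();print(o["tool_pos"],o["tool_rot"],o["force"],o["qpos"].round(1))
f=lambda i,x,y,w,h:cv2.resize(i[y:y+h,x:x+w],(400,300),interpolation=cv2.INTER_CUBIC)
a=grab("scene");b=grab("side")
cv2.imwrite("pics/d1.png",np.hstack([f(a["frame"],143,135,100,75),f(b["frame"],278,172,100,75)]))
```

```text
[ 0.57632992 -0.24223147  0.13755659] [1.79869871e+02 2.31703907e-03 9.00107023e+01] [0.31027879 0.24990101 0.93524142] [-16.4  23.2  46.7  94.6 -17.9  69.8  34.1]
```

View pics/d1.png

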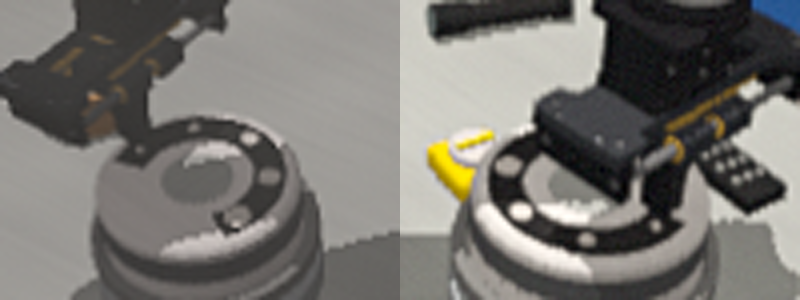

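The fingertips hang just above dot 1, near (140,150) in the left crop and (656,220) in the right. Lowering gently to a 2–3 mm platform deflection.

{"api": "servo_tool", "payload": {
  "increments": [
    [[0, -0.001, 0.006, 0, 0, 0, -1], [0, -0.001, 0.011, 0, 0, 0, -1], [0, -0.001, 0.014, 0, 0, 0, -1], [0, -0.001, 0.016, 0, 0, 0, -1], [0, -0.001, 0.0175, 0, 0, 0, -1], [0, -0.001, 0.019, 0, 0, 0, -1], [0, -0.001, 0.02, 0, 0, 0, -1], [0, -0.001, 0.02, 0, 0, 0, -1]]
  ]
}}

```text
time_s: 6.85
tool_pos: [0.5742, -0.2425, 0.1161]
tool_rot: [-180.0, -0.0, 89.9]
force: [-2.1, 2.1, 3.7]
grip_width: 0.0003
```

Run:
```python
from h import *
o=env.get_obs();print(o["tool_pos"],o["tool_rot"],o["force"],o["wrist_torque"])
f=lambda i,x,y,w,h:cv2.resize(i[y:y+h,x:x+w],(400,300),interpolation=cv2.INTER_CUBIC)
a=grab("scene");b=grab("side")
cv2.imwrite("pics/d2.png",np.hstack([f(a["frame"],143,135,100,75),f(b["frame"],278,172,100,75)]))
o=env.get_obs();print(o["tool_pos"],o["tool_rot"],o["force"],o["wrist_torque"])
```

```text
[ 0.57415748 -0.24251324  0.11606166] [-1.79979375e+02 -2.56491302e-02  8.99486212e+01] [-2.06291607  2.09044221  3.65466377] [ 0.25523984  0.50776482 -0.00467467]
[ 0.57417059 -0.24251329  0.11612657] [-1.79984451e+02 -2.66316849e-02  8.99499838e+01] [-1.71545955  1.97422699  3.52675485] [ 0.28641892  0.5621707  -0.01145809]
```

View pics/d2.png

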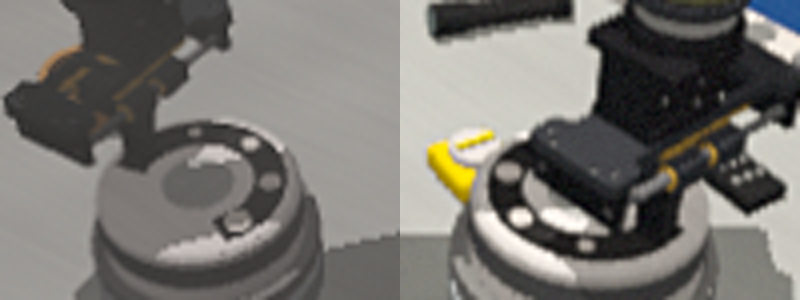

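Contact is light, 3.5 N at z = 0.116, consistent with about 5 mm of platform travel. I compute the arc rows for the stroke.

Run:
```python
import numpy as np
a=np.radians(271.43-5*np.arange(1,41));x=.5736+.06*np.cos(a);y=-.1821+.06*np.sin(a)
for i in range(40): print(i+1,round(y[i]+.2423,4),round(x[i]-.5746,4), end=" | ")
```

```text
1 0.0003 -0.0047 | 2 0.0009 -0.0099 | 3 0.0019 -0.0151 | 4 0.0033 -0.0201 | 5 0.0052 -0.025 | 6 0.0075 -0.0297 | 7 0.0102 -0.0342 | 8 0.0133 -0.0384 | 9 0.0167 -0.0424 | 10 0.0205 -0.046 | 11 0.0246 -0.0493 | 12 0.0289 -0.0522 | 13 0.0335 -0.0547 | 14 0.0383 -0.0569 | 15 0.0432 -0.0585 | 16 0.0483 -0.0598 | 17 0.0535 -0.0606 | 18 0.0587 -0.061 | 19 0.0639 -0.0609 | 20 0.0691 -0.0603 | 21 0.0743 -0.0593 | 22 0.0793 -0.0579 | 23 0.0842 -0.056 | 24 0.0889 -0.0537 | 25 0.0934 -0.051 | 26 0.0976 -0.0479 | 27 0.1016 -0.0445 | 28 0.1052 -0.0407 | 29 0.1085 -0.0366 | 30 0.1114 -0.0323 | 31 0.1139 -0.0277 | 32 0.1161 -0.0229 | 33 0.1177 -0.018 | 34 0.119 -0.0129 | 35 0.1198 -0.0077 | 36 0.1202 -0.0025 | 37 0.1201 0.0027 | 38 0.1195 0.0079 | 39 0.1185 0.0131 | 40 0.1171 0.0181 |
```

{"api": "servo_tool", "payload": {
  "increments": [
    [[0.0003, -0.005, -0.0003, 0, 0, 0, -1], [0.001, -0.01, -0.0006, 0, 0, 0, -1], [0.002, -0.015, -0.0008, 0, 0, 0, -1], [0.0033, -0.02, -0.001, 0, 0, 0, -1], [0.0052, -0.025, -0.001, 0, 0, 0, -1], [0.0075, -0.0297, -0.001, 0, 0, 0, -1], [0.0102, -0.0342, -0.001, 0, 0, 0, -1], [0.0133, -0.0384, -0.001, 0, 0, 0, -1], [0.0167, -0.0424, -0.001, 0, 0, 0, -1], [0.0205, -0.046, -0.001, 0, 0, 0, -1]]
  ]
}}

```text
time_s: 7.95
tool_pos: [0.5279, -0.222, 0.117]
tool_rot: [-180.0, 0.0, 89.9]
force: [1.6, -2.2, 3.7]
grip_width: 0.0003
```

Run:
```python
from h import *
o=env.get_obs();print(o["tool_pos"],o["tool_rot"],o["force"])
f=lambda i,x,y,w,h:cv2.resize(i[y:y+h,x:x+w],(400,300),interpolation=cv2.INTER_CUBIC)
a=grab("scene");b=grab("side")
cv2.imwrite("pics/d3.png",np.hstack([f(a["frame"],143,135,100,75),f(b["frame"],278,172,100,75)]))
```

```text
[ 0.5278976  -0.22204173  0.11703851] [-1.79994832e+02  1.23698977e-02  8.99429738e+01] [ 1.55061135 -2.16723827  3.7123649 ]
```

View pics/d3.png

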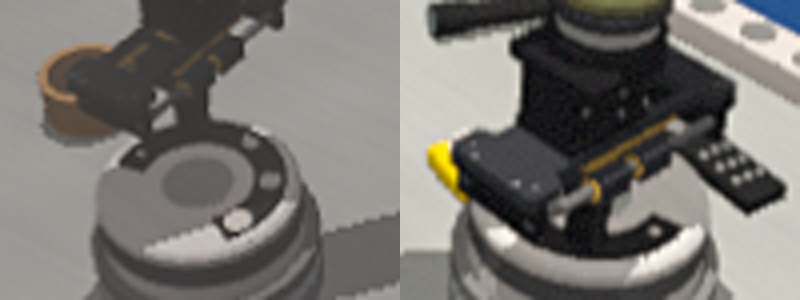

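The fingers are on dot 2, measured (0.528, -0.222) against a target of (0.5286, -0.2218), with dot 1 uncovered at (140,154) and the speaker not shifted. Continuing to dot 4.

{"api": "servo_tool", "payload": {
  "increments": [
    [[0.0041, -0.0033, 0, 0, 0, 0, -1], [0.0084, -0.0062, 0, 0, 0, 0, -1], [0.013, -0.0087, 0, 0, 0, 0, -1], [0.0178, -0.0109, 0, 0, 0, 0, -1], [0.0227, -0.0125, 0, 0, 0, 0, -1], [0.0278, -0.0138, 0, 0, 0, 0, -1], [0.033, -0.0146, 0, 0, 0, 0, -1], [0.0382, -0.015, 0, 0, 0, 0, -1], [0.0434, -0.0149, 0, 0, 0, 0, -1], [0.0486, -0.0143, 0, 0, 0, 0, -1], [0.0538, -0.0133, 0, 0, 0, 0, -1], [0.0588, -0.0119, 0, 0, 0, 0, -1], [0.0637, -0.01, 0, 0, 0, 0, -1], [0.0684, -0.0077, 0, 0, 0, 0, -1], [0.0729, -0.005, 0, 0, 0, 0, -1], [0.0771, -0.0019, 0, 0, 0, 0, -1], [0.0811, 0.0015, 0, 0, 0, 0, -1], [0.0847, 0.0053, 0, 0, 0, 0, -1], [0.088, 0.0094, 0, 0, 0, 0, -1], [0.0909, 0.0137, 0, 0, 0, 0, -1]]
  ]
}}

```text
time_s: 10.05
tool_pos: [0.5423, -0.1307, 0.117]
tool_rot: [-180.0, -0.0, 90.0]
force: [-1.7, -1.1, 3.2]
grip_width: 0.0002
```

Run:
```python
from h import *
o=env.get_obs();print(o["tool_pos"],o["tool_rot"],o["force"])
f=lambda i,x,y,w,h:cv2.resize(i[y:y+h,x:x+w],(400,300),interpolation=cv2.INTER_CUBIC)
a=grab("scene");b=grab("side")
cv2.imwrite("pics/d4.png",np.hstack([f(a["frame"],143,135,100,75),f(b["frame"],278,172,100,75)]))
```

```text
[ 0.54233282 -0.13074639  0.11695827] [-1.79979004e+02 -2.17530191e-02  8.99580713e+01] [-1.74003039 -1.10347682  3.24740469]
```

View pics/d4.png

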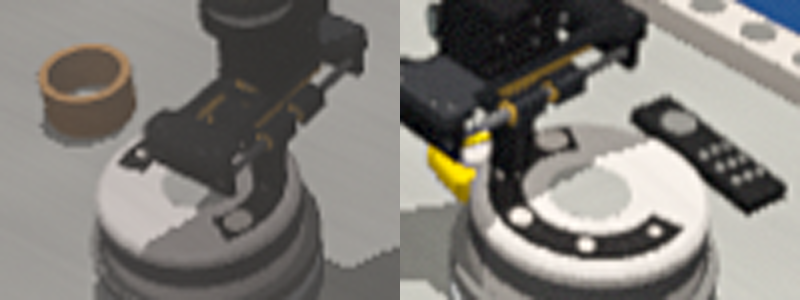

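The fingers are on dot 4, with dots 1–3 and 5 visible in the right crop and force still at 3.2 N. I go on to dot 5, hold, then lift off.

{"api": "servo_tool", "payload": {
  "increments": [
    [[0.0025, 0.0046, 0, 0, 0, 0, -1], [0.0047, 0.0094, 0, 0, 0, 0, -1], [0.0063, 0.0143, 0, 0, 0, 0, -1], [0.0076, 0.0194, 0, 0, 0, 0, -1], [0.0084, 0.0246, 0, 0, 0, 0, -1], [0.0088, 0.0298, 0, 0, 0, 0, -1], [0.0087, 0.035, 0, 0, 0, 0, -1], [0.0081, 0.0402, 0, 0, 0, 0, -1], [0.0071, 0.0454, 0, 0, 0, 0, -1], [0.0057, 0.0504, 0, 0, 0, 0, -1], [0.0057, 0.0504, 0, 0, 0, 0, -1], [0.0057, 0.0504, 0, 0, 0, 0, -1]]
  ]
}}

```text
time_s: 11.35
tool_pos: [0.5938, -0.1257, 0.1174]
tool_rot: [179.9, 0.0, 89.9]
force: [2.2, 1.2, 2.7]
grip_width: 0.0007
```

Run:
```python
from h import *
o=env.get_obs();print(o["tool_pos"],o["tool_rot"],o["force"])
f=lambda i,x,y,w,h:cv2.resize(i[y:y+h,x:x+w],(400,300),interpolation=cv2.INTER_CUBIC)
a=grab("scene");b=grab("side")
cv2.imwrite("pics/d5.png",np.hstack([f(a["frame"],143,135,100,75),f(b["frame"],278,172,100,75)]))
```

```text
[ 0.59375716 -0.12571619  0.11743506] [1.79853764e+02 2.23293466e-02 8.99480962e+01] [2.16058831 1.23844368 2.69901533]
```

View pics/d5.png

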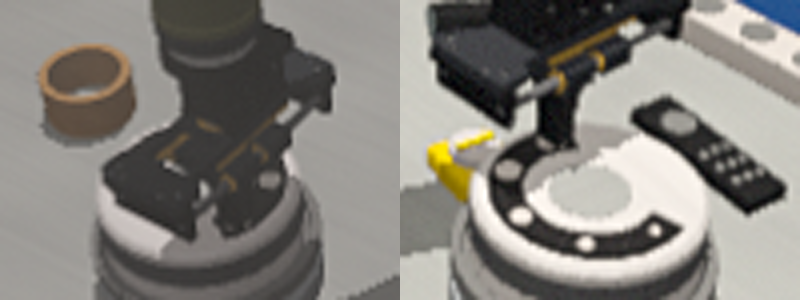

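The fingertips stand on dot 5, at (558,143) in the right crop. Lifting off.

{"api": "servo_tool", "payload": {
  "increments": [
    [[0, 0, -0.003, 0, 0, 0, -1], [0, 0, -0.008, 0, 0, 0, -1], [0, 0, -0.02, 0, 0, 0, -1], [0, 0, -0.045, 0, 0, 0, -1], [-0.01, -0.04, -0.08, 0, 0, 0, -1], [-0.03, -0.08, -0.115, 0, 0, 0, -1], [-0.05, -0.105, -0.145, 0, 0, 0, -1], [-0.05, -0.105, -0.15, 0, 0, 0, -1], [-0.05, -0.105, -0.15, 0, 0, 0, -1], [-0.05, -0.105, -0.15, 0, 0, 0, -1], [-0.05, -0.105, -0.15, 0, 0, 0, -1]]
  ]
}}

```text
time_s: 12.55
tool_pos: [0.4875, -0.1742, 0.2657]
tool_rot: [-179.9, 0.0, 90.1]
force: [-0.3, 0.3, -0.6]
grip_width: 0.0001
```

Run:
```python
from h import *
import pickle
o=env.get_obs();print(o["time_s"],o["tool_pos"],o["force"],abs(o["joint_velocities"]).max())
a=np.radians(271.43-50*np.arange(5));P=np.c_[.5736+.06*np.cos(a),-.1821+.06*np.sin(a),0*a+.121]
s0={n:pickle.load(open(n+"0.pkl","rb"))["frame"] for n in("scene","side")}
fr={}
for n in("scene","side","wrist"):
    c=grab(n);fr[n]=c["frame"]
    if n=="wrist":
        im=c["frame"].copy()
        for q in proj(c,P): cv2.drawMarker(im,tuple(int(v) for v in q),(0,0,255),0,8)
        cv2.imwrite("pics/endw.png",im)
cv2.imwrite("pics/end.png",cv2.resize(np.hstack([fr["scene"],fr["side"]]),(800,300)))
f=lambda i,x,y,w,h:cv2.resize(i[y:y+h,x:x+w],(400,300),interpolation=cv2.INTER_CUBIC)
cv2.imwrite("pics/endc.png",np.vstack([np.hstack([f(s0["scene"],143,155,100,75),f(s0["side"],278,192,100,75)]),np.hstack([f(fr["scene"],143,155,100,75),f(fr["side"],278,192,100,75)])]))
```

```text
12.55 [ 0.48753115 -0.1741638   0.26571157] [-0.30702363  0.28068029 -0.64761989] 0.6360062724671302
```

View pics/endw.png

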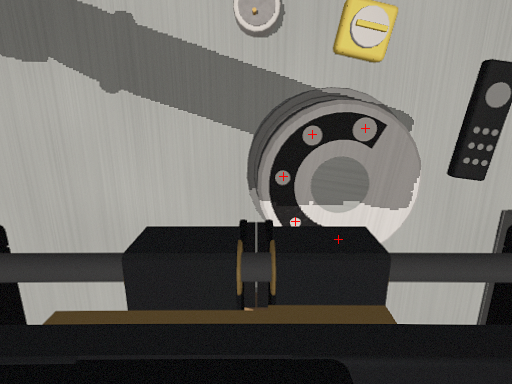

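View pics/endc.png

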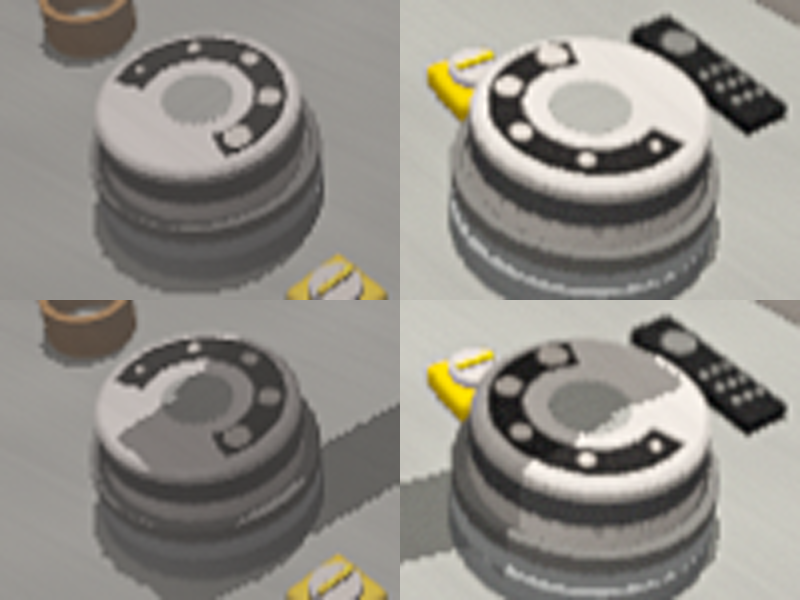

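View pics/end.png

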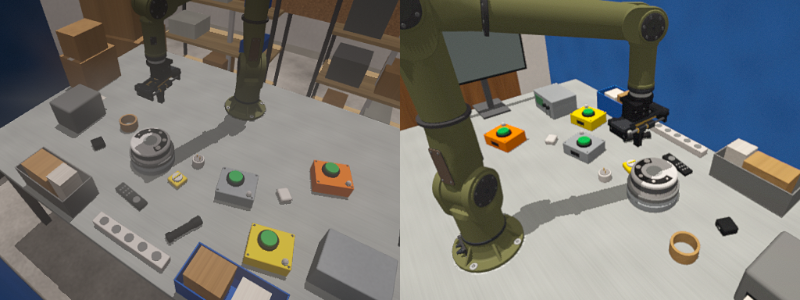

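The dots sit under the same predicted marks, within about 1 px, and the before and after crops show the speaker at the same place and height. The other things look untouched, the button is up, and the arm is clear. Handing in.

```bash
python3 -c "
from cell import env
print(env.sign_off())"
```

```text
the job is handed in; nothing more can be done
None
```

I pressed the green button on the grey box fully down, let it come up again, then stroked the band from dot 1 to dot 5. I handed the job in at about 12.7 s of the 51 s allowed. The hand-in reports no verdict.

- **Button:** it was on its stop. The height stayed at 0.076 m while the force rose from 13 to 21 N, and the side camera showed the button flush, then up again. I had measured its top at about 0.079 m, but by touch it was at about 0.084 m. This made no difference to the press.
- **Stroke:** the fingertips were shut and passed within about 2 mm of the dot positions I checked (1, 2, 4 and 5). The upward force on the tool was 2.7 to 3.7 N at each stop, against the 15 N limit, and the platform sank about 4 to 5 mm. I did not stop to check at dot 3 or between dots.
- **Last checks:** the band dots I could see in the wrist view were back within about 1 px of their earlier places; dot 1 was hidden there, but the other cameras showed it unmoved. The speaker sat level in its cradle, the other things looked unmoved, and the tool was clear with under 1 N of residual force.
- **Disagreement:** the two fixed cameras differed by about 3 mm on the speaker centre, so I used their mean. The wrist view bore it out.

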